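Plug in the test pin and hold the spring dial at the third mark

TASK

Take the red test pin out of its holder and plug it fully home, upright, in the red-ringed socket on top of the blue and grey test console. Then, with the gripper's fingers, press the orange post of the console's spring-return dial round counter-clockwise (seen from above), past the first two detents to the third (green mark), without pushing on into the red sector. The dial springs back when let go, so finish still holding it at the third detent; leave the black pin and the other loose things alone.

Things in the scene. Friction and masses are not known exactly. Their poses are not given: they have to be found in the camera images.
- red_pin_centre (a point): centre of the red test pin's grip: red, round, 15 mm in diameter, 45 mm tall, with a 19 mm collar 4 mm thick at its foot; below it a brass pin, 7 mm in diameter, 28 mm long. The point is on the axis, 22.5 mm above the collar's underside, 50.5 mm above the brass tip; z up along the pin. It starts upright in one of the holder's two holes (which one varies), collar on the holder's top; about 30 g
- red_pin_tip (a point): lower tip of the brass pin of the red test pin, on its axis; z points up along the pin
- black_pin_centre (a point): the same point of the black test pin, of the same shape and size, in the other hole of the holder, 60 mm from the red one; leave it there
- holder: black block, 46 mm (its x) by 112 mm (its y) by 34 mm high, fixed to the bench, with two upright holes 30 mm either side of its centre along its y, 31 mm deep. Origin: centre of its underside
- console: test console, blue with a grey top, fixed to the bench, 100 mm (its x) by 150 mm (its y) by 52 mm high. Its x points away from the robot and its y to the left; the socket is at the left of its top, the dial at the right. Origin: centre of its underside
- socket (a point): centre of the mouth of the red-ringed socket in the console's top, 52 mm above the bench: a round upright hole, 9.5 mm in diameter and 30 mm deep with a 2 mm chamfer. Fully home, the pin's collar rests on the console's top and its brass tip is 28 mm below this point
- dial_axis (a point): point on the dial's upright axis, 88 mm above the bench (level with lever_post), 12 mm in x and -38 mm in y from the console's origin in the console's frame; the dial's black hub, 44 mm across, ends 16 mm above the console's top
- dial (a joint): turn of the dial in rad: 0 at rest, growing counter-clockwise, the post moving to the robot's right. Detents at 0.3, 0.6, 0.9 (the third, green mark), bumps of 3 N; red sector from 1.06, stop at 1.2. A spring returns it to 0 from everywhere, the detents do not hold it: the push on the post grows from 4 N at rest to 8 N at the third. The hub's white line, opposite the lever, shows the mark
- flux_bottle: bystander: amber bottle with white cap, 37 mm across and 94 mm tall; origin at the centre of its underside
- solder_reel: bystander: blue reel of solder wire, 54 mm across and 32 mm tall; origin at the centre of its underside
- lever_post (a point): middle of the orange post on the dial's lever, the part to press: upright, 14 mm in diameter, from 64 to 110 mm above the bench (this point at 88 mm), 55 mm from the dial's axis. The steel lever below it ends 64 mm above the bench. At dial value v the post lies, from the axis, in the direction pi - 0.45 + v (angle about z from the console's x): nearest the robot at v = 0.45

How it is judged:
By the outcome, as a careful person would: the job done as asked, in the order asked, and still so for the second after the job is handed in, while the arm keeps its last pose, push and grip.
It also fails if it takes over 51 s, if anything falls off the work surface, if the arm or the gripper's body presses on something with over 40 N, if the wrist force passes 120 N, or if a joint passes its speed limit or range.

ROBOT

A 6-joint arm with a two-finger parallel gripper is mounted at the origin on the work surface; the furniture and walls round the work are solid. World frame = base frame: x ahead of the robot, y to its left, z up, the work surface at z = 0. Lengths are in m, angles in rad, forces in N, time in s.
With the tool pointing down it reaches from about 0.375 to 0.9 m from the base axis. Payload 3.1 kg.
Tool frame: the origin (TCP) lies on the centre line of the jaws, within the pads' length; the fingertips stand 11 mm ahead of it and the grasp point (between the pads) lies 8 mm behind it; x points along the fingers, y is the direction in which the jaws open and shut, and the axes are right-handed (so a half turn about x gives the same grasp; the last joint's range is limited). The gripper opens to 87 mm and grips with 3 to 60 N. Pads are 19 mm wide; open, the fingers measure 117 mm over their backs; the gripper's body (75 mm by 190 mm) begins 51 mm behind the grasp point.
Start: joints at [0.482, 0.527, 1.433, -0, 1.181, -0.178], TCP at [0.493, 0.384, 0.198] pointing down, gripper open.
Joint ranges: [-3.08, 3.08], [-0.75, 2.2], [0.22, 2.44], [-1.43, 4.57], [0, 2.65], [-2.85, 2.85]. Speed limits (rad/s): [2.79, 2.79, 3.14, 3.14, 3.14, 3.14].

INTERFACE

Orientations are given as a unit quaternion [x, y, z, w].
In Python, from rig import robot, camera, camera_info gives the robot as it stands.
- The arm moves only by the shell command python3 -m inch 'ROWS' [FORCE]. ROWS is JSON, a list that holds one entry, the list of rows, each a list of 5 numbers: the shift along the tool's x, y, z in cm, then the turn about the tool's x in rad, then the opening, from 0 (shut) to 1 (fully open). A call has 1 to 8 rows; each row shifts and turns the pose as measured when the row begins, along the tool's axes as they then stand; what a row does not reach is not made up. A row lasts 1/12 s, in which the tool goes at most 41.7 mm and 7.16 degrees, less where a joint would pass 70% of its speed; a pose out of reach is approached as far as the arm can. A call with a gripper value outside its range is refused whole. The fingers move at their own pace and stop on an object; FORCE is the grip in N (left out, the last holds). Time passes only in rows, so rows that do not move let the fingers close. It gives the time, the measured TCP pose, the force and the opening at its end, in the units of the state.
- robot.get_obs(): the state, without advancing time (a new reading comes with each control period).
- camera(name): name is "scene" or "top" or "wrist"; returns the picture (420x560x3 uint8, red, green, blue); there is no depth.
- camera_info(name): a dict with "camera_matrix" (3x3 intrinsics, pixels), "rvec" (rotation vector, rad) and "tvec" (3), from world to camera coordinates, as OpenCV has them. Camera axes: x right, y down, z forward; pixel columns grow to the right and rows downward; lengths in m; the calibration is good to about 2 mm. A picture is of the moment at which its call begins: read the wrist's pose just before it. camera_info takes no time and is no camera call; for the wrist camera it gives the pose at the moment of the call.
- robot.hand_in(): hands the job in, once; it reports no verdict.
The state is a dict: "time": time; "q": joint angles; "joint_velocities": joint speeds; "joint_torque": joint torques, N m; "position": TCP position; "tool_rot": TCP orientation; "ft_force": force on the tool from outside, world axes, zero at the start; "moment": the same for the moment, N m; "grip_width": finger opening in m.
Only numpy, scipy, OpenCV 4.12 (cv2) and the standard library are available. Lean on these libraries where they do the work, as an engineer would, in place of code of your own. Each camera call takes 0.05 s, during which the arm holds its last target. There are 200 camera calls.

## Working session

There is one attempt and no reset: what is moved stays moved. The work goes in short steps, Python scripts to look and compute and a shell command to move; the robot and the scene stay as the last step left them, time stands still between calls to the robot, and variables do not carry over. Pictures are saved under pics/ and viewed, about 8 in all and at most 12, crops included, and the job is handed in when it is done.

```bash
mkdir -p pics; ls; python3 - <<'E'
from rig import robot,camera,camera_info
import cv2,numpy as np
o=robot.get_obs()
for k in("time","position","tool_rot","ft_force","grip_width"):print(k,o[k])
for n in("scene","top"):
    im=camera(n);cv2.imwrite(f"pics/{n}0.png",im[:,:,::-1]);i=camera_info(n)
    R=cv2.Rodrigues(np.array(i["rvec"]))[0];print(n,-R.T@np.array(i["tvec"]).ravel(),i["camera_matrix"][0][0])
E
```

```text
pics
time 0.0
position [0.49262195 0.38332546 0.19658883]
tool_rot [ 0.31005075  0.63565417 -0.31130656  0.63474447]
ft_force [ 0.24727072  0.55611964 -0.12464583]
grip_width 0.08688872295903671
scene [ 0.16462124 -0.08618433  0.72854926] 485.8990052585009
top [0.47840588 0.26570925 0.92553865] 512.8032188327281
```

View pics/scene0.png

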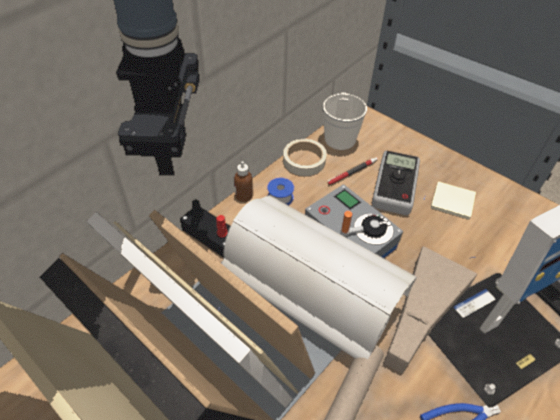

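View pics/top0.png

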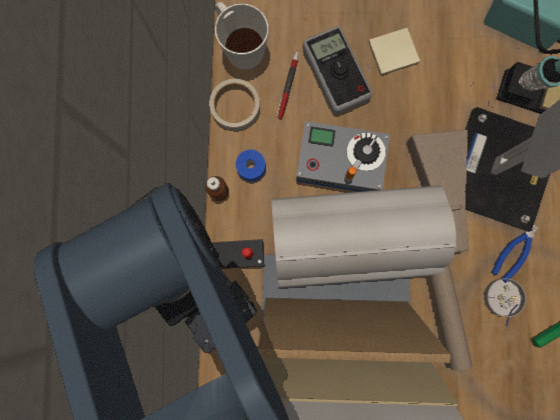

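The scene view shows the console behind a white duct, with the red pin at about (221,226), the black pin at its upper left, and the post at (347,221). In the top view the red pin is at (247,253), the socket at (313,164), the hub at (367,150) and the post at (351,172). The duct lies just robot-side of the console.

```bash
cat > h.py <<'E'
from rig import robot,camera,camera_info
import cv2,numpy as np
def cam(n):
    i=camera_info(n);return np.array(i["camera_matrix"]),cv2.Rodrigues(np.array(i["rvec"]))[0],np.array(i["tvec"]).ravel()
def ray(c,uv):
    K,R,t=c;d=R.T@np.linalg.inv(K)@np.array([*uv,1.]);return -R.T@t,d
def onz(c,uv,z):
    o,d=ray(c,uv);return o+d*(z-o[2])/d[2]
def tri(c1,u1,c2,u2):
    o1,d1=ray(c1,u1);o2,d2=ray(c2,u2)
    s=np.linalg.lstsq(np.c_[d1,-d2],o2-o1,rcond=None)[0];a=o1+d1*s[0];b=o2+d2*s[1];return (a+b)/2,np.linalg.norm(a-b)
def blobs(im,lo,hi,amin=15):
    h=cv2.cvtColor(im,cv2.COLOR_RGB2HSV);m=cv2.inRange(h,np.array(lo),np.array(hi))
    n,_,s,c=cv2.connectedComponentsWithStats(m);return [(c[i].round(1),s[i]) for i in range(1,n) if s[i][4]>=amin]
E
python3 - <<'E'
from h import *
t=cv2.imread("pics/top0.png")[:,:,::-1].copy();s=cv2.imread("pics/scene0.png")[:,:,::-1].copy()
ct,cs=cam("top"),cam("scene")
print("red",[b for b in blobs(t,(0,170,90),(4,255,255))],"\nred hi",[b for b in blobs(t,(174,170,90),(180,255,255))])
print("orange",blobs(t,(7,190,120),(15,255,255)),"\n",blobs(s,(7,190,120),(15,255,255)))
for n,uv,z in(("red",(247,253),.079),("sock",(313,164),.052),("hub",(367,150),.068),("post",(351,171),.11),("cFL",(301,124),.052),("cFR",(388,137),.052),("cNL",(297,182),.052),("holderNR",(263,268),.034),("holderFR",(263,241),.034)):print(n,onz(ct,uv,z).round(4))
# duct height: ends seen in both views
for a,b in(((272,202),(247,200)),((445,188),(411,283)),((274,243),(226,252)),((452,236),(398,318))):print(tri(ct,a,cs,b))
h=cv2.resize(t[110:290,200:480],None,fx=2.8,fy=2.8,interpolation=cv2.INTER_CUBIC);cv2.imwrite("pics/topc.png",h[:,:,::-1])
E
```

```text
red [(array([293.9,  63.1]), array([292,  60,   5,   7,  21], dtype=int32)), (array([283.4, 103.1]), array([279,  92,   9,  26,  78], dtype=int32)), (array([246.3, 251.9]), array([242, 248,  11,   9,  73], dtype=int32))] 
red hi []
orange [(array([352. , 170.3]), array([348, 167,   8,   7,  42], dtype=int32))] 
 []
red [0.5221 0.3263 0.079 ]
sock [0.6756 0.2118 0.052 ]
hub [0.6944 0.1198 0.068 ]
post [0.6496 0.1543 0.11  ]
cFL [0.7478 0.2308 0.052 ]
cFR [0.7208 0.0796 0.052 ]
cNL [0.6444 0.2403 0.052 ]
holderNR [0.498  0.3022 0.034 ]
holderFR [0.5447 0.3015 0.034 ]
(array([0.58806231, 0.29542841, 0.09863908]), np.float64(0.0387875112069087))
(array([0.61857881, 0.00214986, 0.08917398]), np.float64(0.010145920929248046))
(array([0.52701274, 0.29494648, 0.00876446]), np.float64(0.0394424766154229))
(array([ 0.54378338, -0.00862758,  0.09473028]), np.float64(0.004944909296892902))
```

View pics/topc.png

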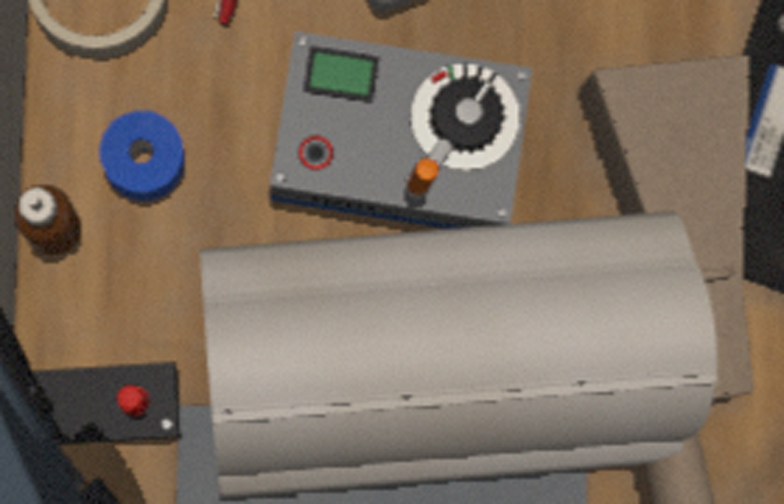

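```bash
python3 - <<'E'
from h import *
from scipy.optimize import least_squares
ct,cs=cam("top"),cam("scene")
def plane(c,a,b):
    o,d1=ray(c,a);_,d2=ray(c,b);n=np.cross(d1,d2);return o,n/np.linalg.norm(n)
P=[plane(ct,(273,200),(443,186)),plane(ct,(278.5,287),(448,271)),plane(cs,(265,198),(411,275)),plane(cs,(228,258),(365,353))]
ax=np.array([0.09,-1,0.]);
e=onz(ct,(443,186),.07)-onz(ct,(273,200),.07);ax=e/np.linalg.norm(e);print("axis",ax,np.linalg.norm(e))
p0=np.array([.58,.15,0])
q=np.cross([0,0,1],ax)
def f(v):
    c=p0+q*v[0]+np.array([0,0,v[1]]);return [abs(n@(c-o))-v[2] for o,n in P]
r=least_squares(f,[0,.07,.07]);print(r.x,r.fun,"centre",p0+q*r.x[0])
for uv in((313,164.3),):print("sock",onz(ct,uv,.052))
hub=onz(ct,(367.5,149.6),.068);post=onz(ct,(352.5,170),.11);print(hub,post,np.degrees(np.arctan2(*(post-hub)[[1,0]])))
for z in(.1,.14):print("ductL",onz(ct,(273,200),z),onz(ct,(276,245),z))
E
```

```text
axis [ 0.06200851 -0.99807562  0.        ] 0.2876134294234172
[-0.03347384  0.07451291  0.06740893] [ 0.00359521  0.00385369 -0.00375233 -0.00369657] centre [0.54659058 0.14792434 0.        ]
sock [0.67503909 0.21177924 0.052     ]
[0.69503641 0.11896189 0.068     ] [0.65115533 0.15178162 0.11      ] 143.20629051179662
ductL [0.60631241 0.28149608 0.1       ] [0.53293168 0.27797448 0.1       ]
ductL [0.60011493 0.28073115 0.14      ] [0.53028973 0.27738019 0.14      ]
```

```bash
cat >> h.py <<'E'
from scipy.spatial.transform import Rotation as Ro
def st():
    o=robot.get_obs();R=Ro.from_quat(o["tool_rot"]).as_matrix();return o,np.array(o["position"]),R
def go(target):  # shift in tool axes, cm
    o,p,R=st();print("t",round(o["time"],2),"p",p.round(4),"F",np.round(o["ft_force"],1),"w",round(o["grip_width"],4),"shift cm",(R.T@(np.array(target)-p)*100).round(2))
E
python3 - <<'E'
from h import *
o,p,R=st();print(R.round(3),o["q"])
go([.522,.326,.2]);
w=camera("wrist");cv2.imwrite("pics/w0.png",w[:,:,::-1])
E
```

```text
[[-0.002  0.789  0.614]
 [-0.001  0.614 -0.789]
 [-1.    -0.002 -0.   ]] [ 4.82490623e-01  5.28385729e-01  1.43375477e+00 -7.04157401e-06
  1.18141566e+00 -1.78453395e-01]
t 0.1 p [0.4927 0.3834 0.1967] F [0.1 0.7 0.8] w 0.0868 shift cm [-0.33 -1.21  6.33]
```

View pics/w0.png

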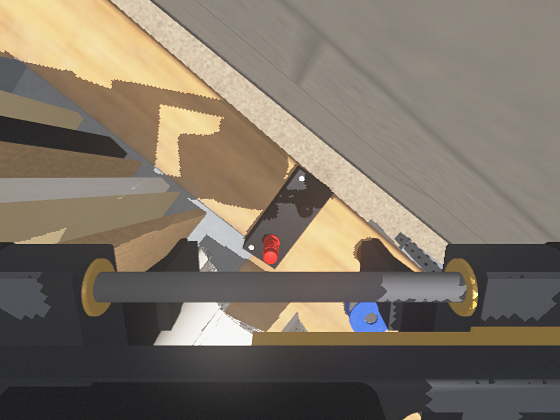

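The wrist view shows the red pin at (271,248), the black pin in shadow beyond it and the duct below. I'll turn the jaws along world x and move over the pin.

```bash
python3 -m inch '[[[0,0,0,0.12,0.6],[0,0,0,0.12,0.6],[0,0,0,0.12,0.6],[0,0,0,0.12,0.6],[0,0,0,0.12,0.6],[0,0,0,0.06,0.6],[0,1.4,2.5,0,0.6],[0,1.4,2.5,0,0.6]]]'; python3 - <<'E'
from h import *
o,p,R=st();print(R.round(3));go([.522,.326,.2])
c=cam("wrist");w=camera("wrist");cv2.imwrite("pics/w1.png",w[:,:,::-1])
print([(b[0],b[1]) for b in blobs(w,(0,170,60),(5,255,255))])
K,RR,t=c;print(cv2.projectPoints(np.array([[.522,.326,.079],[.522,.386,.079]]),RR,t,K,None)[0].ravel())
E
```

```text
time: 0.82
position: [0.5147, 0.3351, 0.1931]
tool_rot: [-0.503, -0.496, 0.508, -0.493]
ft_force: [0.2, 0.5, -0.4]
grip_width: 0.0534
[[-0.009  1.    -0.023]
 [-0.002 -0.023 -1.   ]
 [-1.    -0.009  0.002]]
t 0.82 p [0.5147 0.3351 0.1931] F [ 0.2  0.5 -0.4] w 0.0534 shift cm [-0.69  0.74  0.9 ]
[(array([290.1, 198.6]), array([282, 187,  17,  25, 328], dtype=int32)), (array([519.1, 234.9]), array([499, 231,  39,   9,  59], dtype=int32))]
[288.68889475 205.54512742 287.66121144 141.93913987]
```

View pics/w1.png

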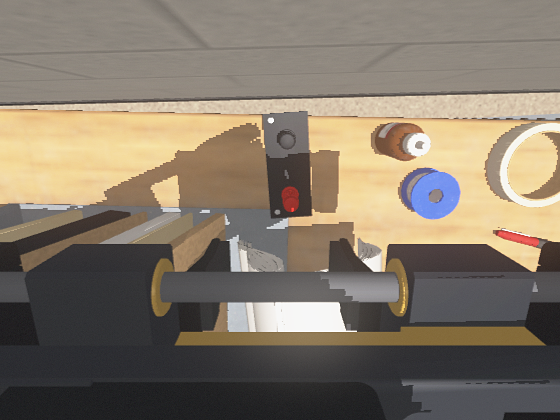

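The wrist view shows the red pin at (290,199), with its top disc at about (291,206). The black pin is at (287,140), and the bottle and reel are to the right.

```bash
python3 - <<'E'
from h import *
w=cv2.imread("pics/w1.png")[:,:,::-1].copy();c=cam("wrist");ct=cam("top")
h=cv2.cvtColor(w,cv2.COLOR_RGB2HSV);m=cv2.inRange(h,np.array((0,170,40)),np.array((6,255,255)))
for r in range(184,216,2):
    x=np.where(m[r,270:310])[0];print(r,(x.min()+270,x.max()+270) if len(x) else None,end=' ')
for uv in((246.3,252),(247,253)):
  for vv in((290.5,206),):print(tri(ct,uv,c,vv),onz(c,vv,.079))
E
```

```text
184 None 186 None 188 (np.int64(285), np.int64(294)) 190 (np.int64(283), np.int64(296)) 192 (np.int64(282), np.int64(297)) 194 (np.int64(282), np.int64(297)) 196 (np.int64(282), np.int64(297)) 198 (np.int64(283), np.int64(297)) 200 (np.int64(283), np.int64(298)) 202 (np.int64(283), np.int64(297)) 204 (np.int64(284), np.int64(298)) 206 (np.int64(284), np.int64(297)) 208 (np.int64(285), np.int64(296)) 210 (np.int64(287), np.int64(294)) 212 None 214 None (array([0.52449345, 0.32587665, 0.09872741]), np.float64(0.003619448720498057)) [0.52669393 0.32023579 0.079     ]
(array([0.52380669, 0.32496381, 0.09517607]), np.float64(0.005141104546203265)) [0.52669393 0.32023579 0.079     ]
```

```bash
python3 -m inch '[[[0,0.4,0.4,0,0.6],[0,0.4,0.4,0,0.6],[2.5,0,0,0,0.6],[2.5,0,0,0,0.6],[2.5,0,0,0,0.6],[0,0,0,0,0.6]]]'; python3 - <<'E'
from h import *
c=cam("wrist");go([.5235,.326,.0605]);w=camera("wrist");cv2.imwrite("pics/w2.png",w[:,:,::-1]);c2=cam("wrist");print(robot.get_obs()["q"])
print(blobs(w,(0,170,40),(6,255,255)))
K,RR,t=c;print(cv2.projectPoints(np.array([[.522,.326,.079],[.522,.386,.079]]),RR,t,K,None)[0].ravel())
E
```

```text
time: 1.37
position: [0.5288, 0.3205, 0.1173]
tool_rot: [-0.506, -0.492, 0.509, -0.493]
ft_force: [-0.3, -0.6, -1.2]
grip_width: 0.0522
t 1.37 p [0.5288 0.3205 0.1173] F [-0.3 -0.6 -1.2] w 0.0522 shift cm [ 5.68 -0.53 -0.55]
[ 0.36554082  0.61383904  1.51715395 -0.00193946  1.01016933  0.39595098]
[(array([273.6, 204.4]), array([264, 188,  22,  34, 596], dtype=int32)), (array([540.5, 241.4]), array([535, 241,  11,   2,  17], dtype=int32)), (array([536.9, 246.2]), array([533, 244,   9,   5,  15], dtype=int32))]
[270.46897587 213.75226512 267.13959024 128.60098787]
```

View pics/w2.png

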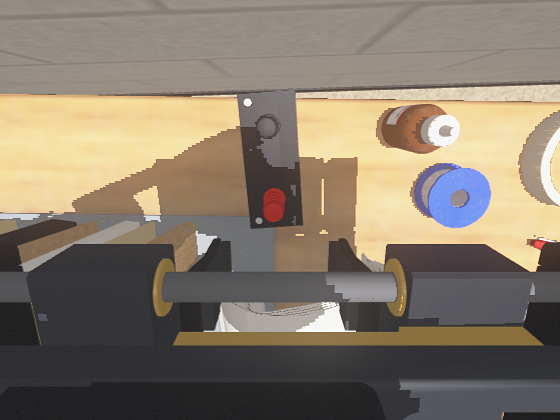

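The wrist view shows the pin's top disc at about (274,212), which puts the pin at (0.5245, 0.327). I'll correct for that and descend.

```bash
python3 -m inch '[[[0,-0.4,-0.6,0,0.6],[0,0,0,0,0.6],[1.5,0,0,0,0.6],[1.5,0,0,0,0.6],[1.2,0,0,0,0.6],[0,0,0,0,0.6]]]' 25; python3 -c "
from h import *
go([.5245,.3268,.0605])"
```

```text
time: 1.92
position: [0.532, 0.3332, 0.0858]
tool_rot: [0.512, 0.491, -0.501, 0.496]
ft_force: [0.1, 0.6, -0.2]
grip_width: 0.0525
t 1.92 p [0.532  0.3332 0.0858] F [ 0.1  0.6 -0.2] w 0.0525 shift cm [ 2.51 -0.77  0.68]
```

```bash
for i in 1 2; do python3 -m inch '[[[0,0,0,0,0.6]]]' | grep pos; done; python3 -m inch '[[[0,0,0,0,0.6],[0,0,0,0,0.6]]]' | grep -E "pos|rot"; python3 -c "
from h import *
go([.5245,.3268,.0605]);print(st()[2].round(3))"
```

```text
position: [0.5324, 0.3338, 0.0865]
position: [0.5327, 0.3341, 0.0873]
position: [0.5337, 0.3347, 0.0891]
tool_rot: [0.514, 0.49, -0.499, 0.497]
t 2.25 p [0.5337 0.3347 0.0891] F [-0.8 -0.3 -0.5] w 0.0523 shift cm [ 2.84 -0.97  0.84]
[[ 0.022  0.999 -0.025]
 [ 0.008 -0.025 -1.   ]
 [-1.     0.022 -0.008]]
```

```bash
for i in 1; do python3 -m inch '[[[0,-0.9,0.8,0,0.6]]]' | grep pos;python3 -m inch '[[[0,0,0,0,0.6]]]' | grep pos; python3 -m inch '[[[0,0,0,0,0.6]]]' | grep pos; done;  python3 -c "
from h import *
go([.5245,.3268,.0605]);print(st()[2].round(3))"
```

```text
position: [0.5273, 0.3283, 0.0901]
position: [0.5255, 0.3273, 0.0902]
position: [0.5263, 0.3276, 0.091]
t 2.5 p [0.5263 0.3276 0.091 ] F [ 0.4 -0.8  0.5] w 0.0523 shift cm [ 3.04 -0.25  0.11]
[[ 0.026  0.999 -0.025]
 [ 0.01  -0.026 -1.   ]
 [-1.     0.026 -0.01 ]]
```

```bash
python3 -m inch '[[[1.5,-0.2,0,0,0.6],[1.6,-0.1,0.1,0,0.6],[0.3,0,0,0,0.3]]]' 25;  python3 -c "
from h import *
go([.5245,.3268,.0605]);print(st()[2].round(3))"
```

```text
time: 2.75
position: [0.5278, 0.3286, 0.0592]
tool_rot: [0.518, 0.488, -0.494, 0.499]
ft_force: [0.1, -0.4, -0.9]
grip_width: 0.0498
t 2.75 p [0.5278 0.3286 0.0592] F [ 0.1 -0.4 -0.9] w 0.0498 shift cm [-0.14 -0.32  0.19]
[[ 0.034  0.999 -0.026]
 [ 0.013 -0.026 -1.   ]
 [-0.999  0.034 -0.014]]
```

```bash
python3 -m inch '[[[0.1,-0.4,0.2,0,0.1],[0.1,0,0,0,0],[0.1,0,0,0,0],[0.1,0,0,0,0],[0.1,0,0,0,0]]]' 25;  python3 -c "
from h import *
go([.5245,.3268,.0605]);print(st()[2].round(3))"
```

```text
time: 3.17
position: [0.5256, 0.3276, 0.0552]
tool_rot: [0.519, 0.488, -0.494, 0.499]
ft_force: [0.5, 0.2, 0.4]
grip_width: 0.0199
t 3.17 p [0.5256 0.3276 0.0552] F [0.5 0.2 0.4] w 0.0199 shift cm [-0.54 -0.08  0.08]
[[ 0.037  0.999 -0.026]
 [ 0.014 -0.026 -1.   ]
 [-0.999  0.036 -0.015]]
```

```bash
python3 -m inch '[[[-0.3,0,0,0,0],[-0.1,0,0,0,0],[0,0,0,0,0],[0,0,0,0,0]]]' 25;  python3 -c "
from h import *
go([.5245,.3268,.0605]);print(st()[2].round(3))"
```

```text
time: 3.5
position: [0.5264, 0.328, 0.0608]
tool_rot: [0.52, 0.488, -0.493, 0.499]
ft_force: [-0.4, -0.3, 0.3]
grip_width: 0.0014
t 3.5 p [0.5264 0.328  0.0608] F [-0.4 -0.3  0.3] w 0.0014 shift cm [ 0.02 -0.19  0.13]
[[ 0.039  0.999 -0.026]
 [ 0.015 -0.026 -1.   ]
 [-0.999  0.039 -0.016]]
```

The fingers closed on nothing, so I'll look.

```bash
python3 - <<'E'
from h import *
c=cam("wrist");w=camera("wrist");s=camera("scene");t=camera("top")
print(blobs(w,(0,170,40),(6,255,255)),blobs(t,(0,170,60),(5,255,255)),blobs(s,(0,170,60),(5,255,255)))
K,RR,tt=c;print(cv2.projectPoints(np.array([[.5245,.327,.079],[.5264,.328,.05]]),RR,tt,K,None)[0].ravel())
S=cv2.resize(s[150:290,140:340],(560,392));cv2.imwrite("pics/c3.png",np.vstack([w,S])[:,:,::-1][180:])
np.save("s0.npy",s)
E
```

```text
[(array([275.8, 231.1]), array([262, 217,  27,  48, 581], dtype=int32))] [(array([293.6,  63.4]), array([291,  61,   6,   6,  16], dtype=int32)), (array([283.1, 104.2]), array([279,  93,   9,  26,  87], dtype=int32))] [(array([221.2, 228.3]), array([217, 219,  10,  18,  71], dtype=int32))]
[277.91082097 252.91333193 279.27370606 234.17405085]
```

View pics/c3.png

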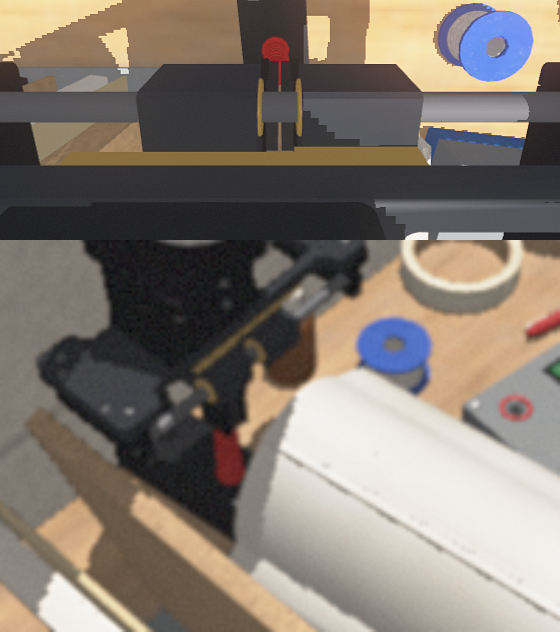

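```bash
python3 - <<'E'
from h import *
s0=cv2.imread("pics/scene0.png")[:,:,::-1].copy();s1=np.load("s0.npy");cs=cam("scene");ct=cam("top");c=cam("wrist")
K,RR,t=c;print("wcam",-RR.T@t,"axis",RR[2].round(3))
for s in(s0,s1):
    h=cv2.cvtColor(s,cv2.COLOR_RGB2HSV);m=cv2.inRange(h,np.array((0,150,50)),np.array((6,255,255)))[205:250,205:240]
    ys,xs=np.where(m);print(xs.min()+205,xs.max()+205,ys.min()+205,ys.max()+205,len(xs),xs.mean()+205,ys.mean()+205)
for p in((.5245,.327,.079),(.5245,.327,.034),(.535,.345,.079),(.52,.325,.079)):
    print(p,[cv2.projectPoints(np.array([p]),k[1],k[2],k[0],None)[0].ravel().round(1) for k in(cs,ct,c)])
im=np.hstack([cv2.resize(x[200:250,195:255],(480,400),interpolation=cv2.INTER_CUBIC)[:,:390] for x in(s0,s1)]);cv2.imwrite("pics/c4.png",im[:,:,::-1])
E
```

```text
wcam [0.52053696 0.39742103 0.24982331] axis [ 0.03  -0.25  -0.968]
216 226 215 236 166 221.14457831325302 225.9156626506024
216 226 218 236 134 221.03731343283582 227.87313432835822
(0.5245, 0.327, 0.079) [array([220.3, 217.3]), array([246.6, 251.5]), array([278.3, 252.9])]
(0.5245, 0.327, 0.034) [array([222.1, 233.2]), array([248.5, 252.9]), array([276. , 228.1])]
(0.535, 0.345, 0.079) [array([217.1, 208.7]), array([235.6, 245.4]), array([296.5, 221.5])]
(0.52, 0.325, 0.079) [array([219.3, 219.4]), array([247.8, 254.2]), array([270.4, 256.6])]
```

View pics/c4.png

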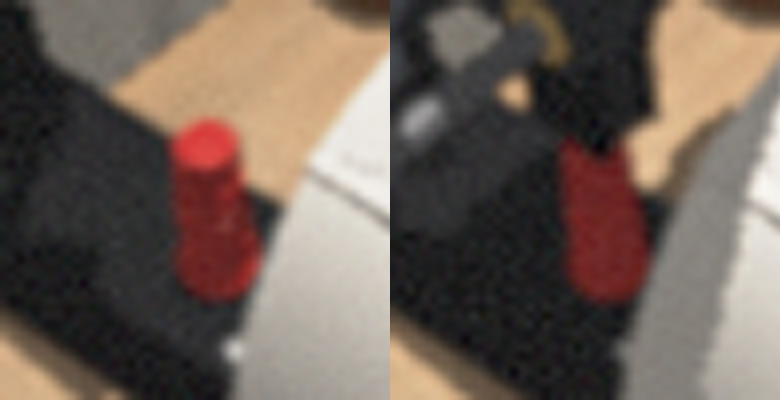

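```bash
python3 - <<'E'
from h import *
o,p,R=st();c=cam("wrist");K,RR,t=c;C=-RR.T@t;print(K[0,0],C,p,"cam in tool",R.T@(C-p))
tip=p+R[:,0]*.011
for n,q in(("tip",tip),("tipL",tip+R[:,1]*.015),("tip z+9.5",tip+R[:,2]*.0095),("tip-9.5",tip-R[:,2]*.0095),("tip -5cm",tip-R[:,0]*.05)):
    print(n,q.round(4),[cv2.projectPoints(np.array([q]),k[1],k[2],k[0],None)[0].ravel().round(1) for k in(cam("scene"),cam("top"),c)])
im=cv2.imread("pics/c3.png");cv2.imwrite("pics/c5.png",cv2.resize(im[20:130,220:340],(720,660),interpolation=cv2.INTER_CUBIC)[:600])
E
```

```text
326.3253022122057 [0.52053696 0.39742103 0.24982331] [0.52615235 0.32792888 0.06050483] cam in tool [-0.18833145 -0.00023444 -0.07234214]
tip [0.5266 0.3281 0.0495] [array([221.8, 226.9]), array([247.2, 251.2]), array([279.9, 233.8])]
tipL [0.5416 0.3277 0.0501] [array([227.8, 221.8]), array([247.3, 242.4]), array([303. , 233.8])]
tip z+9.5 [0.5263 0.3186 0.0494] [array([225.6, 229.7]), array([252.8, 251.3]), array([279.9, 247.4])]
tip-9.5 [0.5268 0.3376 0.0497] [array([218.1, 224. ]), array([241.6, 251.2]), array([279.9, 219.8])]
tip -5cm [0.5247 0.3273 0.0995] [array([219.3, 209.4]), array([245.4, 250.8]), array([280., 268.])]
```

View pics/c5.png

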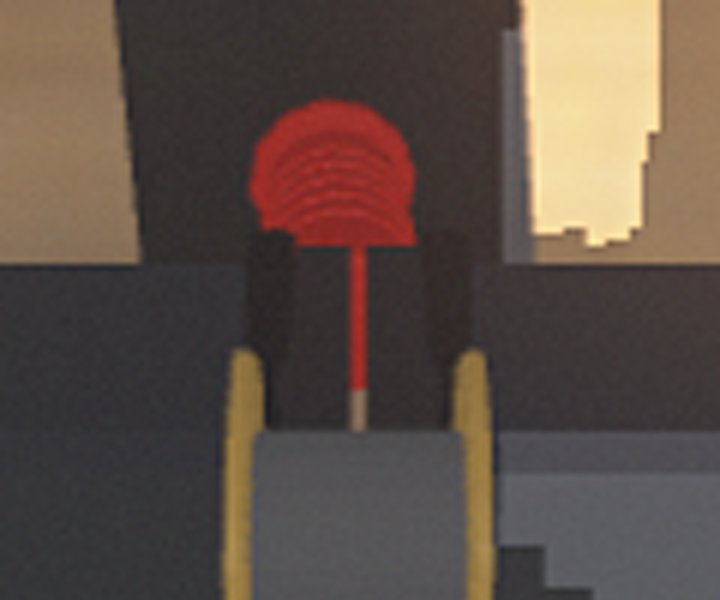

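Two views agree: the pin has not moved, and the closed fingertips sit just above its top, at z≈0.08. That is higher than the reported pose implies. I'll open the gripper and go down in small force-checked steps.

```bash
python3 -m inch '[[[0.1,-0.1,0.1,0,0.42],[0.1,0,0,0,0.42],[0.1,0,0,0,0.42],[0.1,0,0,0,0.42],[0.1,0,0,0,0.42]]]' 25 | grep -E "pos|for|wid"; python3 -m inch '[[[0.7,0,0,0,0.42],[0.6,0,0,0,0.42],[0.2,0,0,0,0.42]]]' | grep -E "pos|for|wid"; python3 - <<'E'
from h import *
go([.5245,.3268,.0405]);w=camera("wrist");c=cam("wrist")
p=st()[1];R=st()[2];print(cv2.projectPoints(np.array([p+R[:,0]*.011,[.5245,.327,.079]]),c[1],c[2],c[0],None)[0].ravel().round(1))
a=cv2.resize(w[200:300,190:370],(792,440),interpolation=cv2.INTER_CUBIC);cv2.imwrite("pics/c6.png",a[:,:,::-1])
E
```

```text
position: [0.525, 0.3268, 0.0548]
ft_force: [0.4, -0.6, 0.3]
grip_width: 0.0259
position: [0.5259, 0.3272, 0.0387]
ft_force: [0.2, 0.0, -0.2]
grip_width: 0.0353
t 4.32 p [0.5259 0.3272 0.0387] F [ 0.2  0.  -0.2] w 0.0353 shift cm [-0.18 -0.13  0.04]
[279.8 233.7 280.9 268.3]
```

View pics/c6.png

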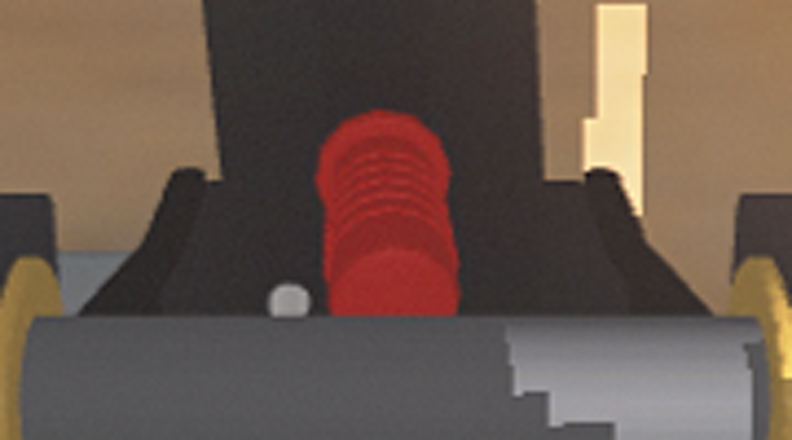

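The wrist view shows the pin upright between the open fingers, with its top disc at about crop (395,285). I'll close here and check the width.

```bash
python3 -m inch '[[[0.1,-0.1,0,0,0],[0.1,0,0,0,0],[0.1,0,0,0,0],[0.1,0,0,0,0],[0.1,0,0,0,0],[0.1,0,0,0,0]]]' 12; python3 -c "
from h import *
go([.5245,.3268,.0405])"
```

```text
time: 4.87
position: [0.5248, 0.3273, 0.0327]
tool_rot: [0.52, 0.488, -0.493, 0.499]
ft_force: [-2.1, -1.2, 9.7]
grip_width: 0.0143
t 4.87 p [0.5248 0.3273 0.0327] F [-2.1 -1.2  9.7] w 0.0143 shift cm [-0.78 -0.    0.04]
```

The grip holds at 14 mm, the pin's diameter. I'll tighten it and lift.

```bash
python3 -m inch '[[[-0.2,0,0,0,0],[-1.0,0,0,0,0],[-1.5,0,0,0,0],[-1.5,0,0,0,0],[-2.5,0,0,0,0],[-3,0,0,0,0],[-3,0,0,0,0],[-3,0,0,0,0]]]' 40; python3 - <<'E'
from h import *
go([.675,.212,.2]);print(st()[2].round(3));s=camera("scene");t=camera("top")
print(blobs(s,(0,150,50),(6,255,255)),blobs(t,(0,170,60),(5,255,255)),robot.get_obs()["q"])
cv2.imwrite("pics/s7.png",s[:,:,::-1])
E
```

```text
time: 5.53
position: [0.5142, 0.3228, 0.1914]
tool_rot: [0.515, 0.49, -0.498, 0.497]
ft_force: [-0.1, -0.2, -1.0]
grip_width: 0.0138
t 5.53 p [0.5142 0.3228 0.1914] F [-0.1 -0.2 -1. ] w 0.0138 shift cm [-0.58 16.38 10.65]
[[ 0.024  0.999 -0.026]
 [ 0.009 -0.026 -1.   ]
 [-1.     0.024 -0.01 ]]
[(array([212.6, 166.2]), array([208, 152,  10,  27, 130], dtype=int32)), (array([338.3, 178.1]), array([329, 173,  19,  11,  51], dtype=int32))] [(array([293.9,  62.9]), array([292,  60,   5,   7,  19], dtype=int32)), (array([283.1, 104. ]), array([279,  93,   9,  26,  86], dtype=int32))] [ 3.77196698e-01  4.93816183e-01  1.50130433e+00 -6.14772282e-05
  1.10717905e+00  4.03397292e-01]
```

The pin is lifted: its red blob has moved up to (213,166) in the scene view. Next I'll turn the jaws along the console's y.

```bash
python3 -m inch '[[[-0.5,0,0,-0.12,0],[-0.5,0,0,-0.12,0],[0,0,0,-0.12,0],[0,0,0,-0.12,0],[0,0,0,-0.12,0],[0,0,0,-0.12,0],[0,0,0,-0.12,0],[0,0,0,-0.12,0]]]' 40|grep -E "pos|wid"; python3 -m inch '[[[0,0,0,-0.12,0],[0,0,0,-0.12,0],[0,0,0,-0.12,0],[0,0,0,-0.06,0]]]'|grep -E "pos|wid"; python3 - <<'E'
from h import *
go([.675,.212,.2]);o,p,R=st();print(R.round(3),np.degrees(np.arctan2(R[1,1],R[0,1])))
E
```

```text
position: [0.5164, 0.324, 0.21]
grip_width: 0.014
position: [0.5143, 0.3232, 0.2087]
grip_width: 0.0137
t 6.63 p [0.5143 0.3232 0.2087] F [0.8 0.3 0.1] w 0.0137 shift cm [ 1.3  -8.46 17.58]
[[ 0.036  0.158  0.987]
 [ 0.014  0.987 -0.158]
 [-0.999  0.02   0.034]] 80.92512469706465
```

```bash
python3 -m inch '[[[0,-1.6,3.3,0,0],[0,-1.6,3.3,0,0],[0,-1.6,3.3,0,0],[0,-1.6,3.3,0,0],[0,-1.0,2.4,0,0],[0,0,0,0,0]]]'|grep -E "pos|wid"; python3 - <<'E'
from h import *
go([.675,.212,.2]);o,p,R=st();print(R.round(3),np.degrees(np.arctan2(R[1,1],R[0,1])))
E
```

```text
position: [0.6572, 0.2232, 0.2097]
grip_width: 0.0142
t 7.13 p [0.6572 0.2232 0.2097] F [0.3 0.5 0.7] w 0.0142 shift cm [ 1.01 -0.86  1.89]
[[ 0.03   0.149  0.988]
 [ 0.013  0.989 -0.149]
 [-0.999  0.017  0.028]] 81.45502974722142
```

```bash
cat >> h.py <<'E'
Rg=Ro.from_quat([.52,.488,-.493,.499]).as_matrix();TT=Rg.T@(np.array([.5246,.327,.006])-np.array([.5248,.3273,.0327]))
def pin(target):
    o,p,R=st();tip=p+R@TT;up=R@Rg.T@np.array([0,0,1]);print("t",round(o["time"],2),"tip",tip.round(4),"up",up.round(3),"F",np.round(o["ft_force"],1),"w",round(o["grip_width"],4),"shift",(R.T@(np.array(target)-tip)*100).round(2))
E
python3 - <<'E'
from h import *
pin([.675,.212,.06]);w=camera("wrist");c=cam("wrist");w=camera("wrist")
print(c[0][0,0],cv2.projectPoints(np.array([[.675,.212,.052],st()[1]+st()[2]@TT]),c[1],c[2],c[0],None)[0].ravel().round(1))
for b in blobs(w,(0,120,60),(8,255,255))+blobs(w,(172,120,60),(180,255,255)):print(b)
cv2.imwrite("pics/w8.png",w[:,:,::-1])
E
```

```text
t 7.13 tip [0.6586 0.2222 0.183 ] up [-0.041  0.027  0.999] F [0.3 0.5 0.7] w 0.0142 shift [12.33 -0.98  1.43]
326.3253022122057 [268.3 203.6 279.2 224.2]
(array([268. , 203.7]), array([259, 195,  19,  19, 110], dtype=int32))
(array([279.3, 250.8]), array([ 265,  227,   30,   45, 1137], dtype=int32))
```

View pics/w8.png

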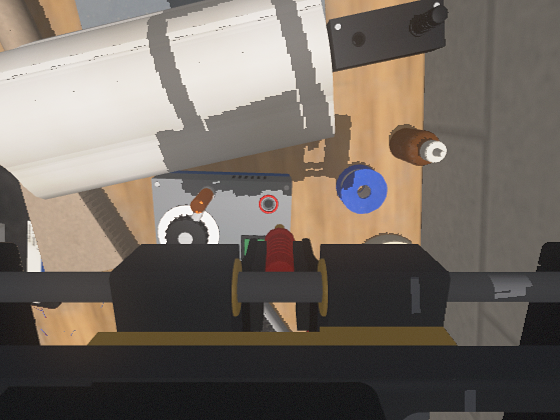

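The wrist view shows the ring at (268,203.7), against a predicted (268.3,203.6), and the brass tip at about (279,227). The socket position is confirmed. I'll line up over it.

```bash
python3 -m inch '[[[0,-1.0,1.3,0,0],[1,0,0,0,0],[2.5,0,0,0,0],[2.5,0,0,0,0],[2.5,0,0,0,0],[2,0,0,0,0],[0,0,0,0,0]]]'|grep -E "pos|wid"; python3 -c "
from h import *
pin([.675,.212,.058]);print(st()[2][:,0].round(3))"
```

```text
position: [0.6604, 0.2206, 0.1001]
grip_width: 0.0139
t 7.82 tip [0.6616 0.2198 0.0735] up [-0.033  0.023  0.999] F [-0.7  0.  -1.6] w 0.0139 shift [ 1.56 -0.61  1.41]
[ 0.022  0.017 -1.   ]
```

```bash
python3 -m inch '[[[0,-0.6,1.3,0,0],[0,0,0,0,0]]]'|grep -E "pos"; python3 -c "
from h import *
pin([.675,.212,.058]);print(st()[2][:,0].round(3))"
```

```text
position: [0.6706, 0.214, 0.0992]
t 7.98 tip [0.6717 0.2131 0.0725] up [-0.029  0.023  0.999] F [ 0.8  0.  -0.1] w 0.014 shift [ 1.45 -0.09  0.32]
[ 0.018  0.016 -1.   ]
```

```bash
python3 -m inch '[[[0.5,-0.1,0.4,0,0],[0.6,0,0,0,0]]]'|grep -E "pos"; python3 -c "
from h import *
pin([.675,.212,.054]);print(st()[2][:,0].round(3))"
```

```text
position: [0.6777, 0.213, 0.0915]
t 8.15 tip [0.679  0.2122 0.0648] up [-0.036  0.022  0.999] F [ 1.  -0.6 -0.4] w 0.014 shift [ 1.07 -0.09 -0.42]
[ 0.025  0.017 -1.   ]
```

```bash
python3 -m inch '[[[0,0,-0.4,0,0],[0,0,0,0,0]]]'|grep -E "pos"; python3 -c "
from h import *
pin([.675,.212,.054]);print(st()[2][:,0].round(3))"
```

```text
position: [0.6743, 0.2134, 0.0918]
t 8.32 tip [0.6756 0.2126 0.0651] up [-0.037  0.022  0.999] F [ 0.1 -0.5 -0.3] w 0.0137 shift [ 1.11 -0.09 -0.07]
[ 0.026  0.018 -1.   ]
```

```bash
python3 -m inch '[[[0.8,-0.1,-0.1,0,0],[0.6,0,-0.1,0,0],[0,0,0,0,0]]]'|grep -E "pos"; python3 -c "
from h import *
pin([.675,.212,.044]);print(st()[2][:,0].round(3))"
```

```text
position: [0.6729, 0.2131, 0.0784]
t 8.57 tip [0.6743 0.2123 0.0518] up [-0.04   0.021  0.999] F [ 0.  -0.8 -0.7] w 0.0139 shift [ 0.78 -0.04  0.05]
[ 0.029  0.018 -0.999]
```

```bash
python3 -m inch '[[[0.6,0,0.1,0,0],[0.6,0,0,0,0],[0.3,0,0,0,0]]]'|grep -E "pos"; python3 -c "
from h import *
pin([.675,.212,.024]);print(st()[2][:,0].round(3))"
```

```text
position: [0.6745, 0.2128, 0.0628]
t 8.82 tip [0.6759 0.212  0.0362] up [-0.041  0.022  0.999] F [-0.9 -0.4  1.2] w 0.0136 shift [ 1.22 -0.03 -0.12]
[ 0.03   0.017 -0.999]
```

Tip is 16 mm into the socket with almost no force. I'll continue.

```bash
python3 -m inch '[[[0.5,0,-0.1,0,0],[0.4,0,0,0,0],[0.2,0,0,0,0]]]'|grep -E "pos|for"; python3 -c "
from h import *
pin([.675,.212,.024]);print(st()[2][:,0].round(3))"
```

```text
position: [0.6748, 0.2129, 0.0507]
ft_force: [-2.1, -2.2, 13.5]
t 9.07 tip [0.6762 0.212  0.0241] up [-0.042  0.023  0.999] F [-2.1 -2.2 13.5] w 0.0139 shift [ 0.   -0.02 -0.11]
[ 0.031  0.017 -0.999]
```

```bash
python3 -m inch '[[[0,0,0,0,0.3],[0,0,0,0,0.4],[0,0,0,0,0.4],[0,0,0,0,0.4],[-1.5,0,0,0,0.4],[-2.5,0,0,0,0.4],[-2.5,0,0,0,0.4],[-1.5,0,0,0,0.4]]]'|grep -E "pos|for|wid"; python3 - <<'E'
from h import *
go([.66,.20,.12]);print(st()[2].round(3))
s=camera("scene");t=camera("top");w=camera("wrist");c=cam("wrist")
cv2.imwrite("pics/s9.png",s[:,:,::-1]);cv2.imwrite("pics/t9.png",t[:,:,::-1]);cv2.imwrite("pics/w9.png",w[:,:,::-1])
P=np.array([[.675,.212,.052],[.675,.212,.0745],[.675,.212,.097]])
for n,k,im in(("scene",cam("scene"),s),("top",cam("top"),t),("wrist",c,w)):
    print(n,cv2.projectPoints(P,k[1],k[2],k[0],None)[0].round(1).tolist(),[ (b[0].tolist(),b[1].tolist()) for b in blobs(im,(0,150,50),(6,255,255))])
E
```

```text
position: [0.6678, 0.2119, 0.1259]
ft_force: [0.4, 0.1, 0.2]
grip_width: 0.0345
t 9.73 p [0.6678 0.2119 0.1259] F [0.4 0.1 0.2] w 0.0345 shift cm [ 0.56 -1.29 -0.62]
[[ 0.017  0.138  0.99 ]
 [ 0.017  0.99  -0.138]
 [-1.     0.019  0.015]]
scene [[[323.5, 210.0]], [[324.6, 201.9]], [[325.8, 193.4]]] [([324.1, 203.6], [319, 192, 10, 22, 128])]
top [[[312.9, 164.3]], [[313.6, 161.4]], [[314.4, 158.3]]] []
wrist [[[278.8, 215.0]], [[279.4, 223.8]], [[280.0, 234.3]]] [([278.5, 219.0], [266, 201, 25, 38, 710])]
```

The released pin's blob matches the seated, upright prediction in the scene view: its rows run 192–213, against about 191–213 expected. I'll close the fingers and go to the left of the post.

```bash
python3 -m inch '[[[0,-1.4,-0.7,0.04,0],[0,-1.4,-0.3,0,0],[0,0,0,0,0],[0,0,0,0,0],[0,0,0,0,0]]]' 30|grep -E "pos|for|wid"; python3 - <<'E'
from h import *
go([.6545,.182,.066]);print(st()[2].round(3))
E
```

```text
position: [0.6495, 0.1845, 0.118]
ft_force: [-0.3, 0.3, -0.3]
grip_width: 0.0092
t 10.3 p [0.6495 0.1845 0.118 ] F [-0.3  0.3 -0.3] w 0.0092 shift cm [ 5.2  -0.25  0.5 ]
[[ 0.009  0.177  0.984]
 [ 0.017  0.984 -0.177]
 [-1.     0.018  0.006]]
```

```bash
python3 -m inch '[[[0,-0.1,0.4,0,0],[0,0,0,0,0],[1.5,0,0,0,0],[1.5,0,0,0,0],[1.5,0,0,0,0],[0.5,0,0,0,0],[0,0,0,0,0]]]' 30|grep -E "pos|for|wid"; python3 - <<'E'
from h import *
go([.6545,.182,.066]);print(st()[2].round(3))
E
```

```text
position: [0.6578, 0.1855, 0.0658]
ft_force: [-0.3, 0.2, 0.1]
grip_width: 0.0006
t 10.88 p [0.6578 0.1855 0.0658] F [-0.3  0.2  0.1] w 0.0006 shift cm [-0.03 -0.41 -0.26]
[[ 0.013  0.174  0.985]
 [ 0.018  0.984 -0.175]
 [-1.     0.02   0.01 ]]
```

```bash
python3 -m inch '[[[0,-0.7,-0.3,0,0],[0,0,0,0,0]]]' 30|grep -E "pos|for"; python3 -m inch '[[[0,-0.3,0,0,0],[0,-0.2,0,0,0]]]' |grep -E "pos|for";python3 -m inch '[[[0,-0.3,0,0,0],[0,-0.3,0,0,0]]]' |grep -E "pos|for"; python3 - <<'E'
from h import *
go([.6545,.182,.066])
t=camera("top");print(blobs(t,(7,190,120),(15,255,255),5))
E
```

```text
position: [0.6536, 0.1792, 0.0656]
ft_force: [-0.5, 0.1, -0.2]
position: [0.6536, 0.1741, 0.0671]
ft_force: [0.2, 0.3, 0.3]
position: [0.6533, 0.1677, 0.0685]
ft_force: [0.3, -0.2, -0.3]
t 11.38 p [0.6533 0.1677 0.0685] F [ 0.3 -0.2 -0.3] w 0.0005 shift cm [ 0.28  1.42 -0.14]
[]
```

```bash
for i in 1 2 3; do python3 -m inch '[[[0.2,-0.3,0,0,0]]]' |grep -E "pos|for"; done; python3 -m inch '[[[0.2,-0.3,0,0,0]]]' |grep -E "pos|for"
```

```text
position: [0.6533, 0.1666, 0.0675]
ft_force: [-1.8, 8.2, 4.5]
position: [0.6536, 0.1662, 0.0667]
ft_force: [-0.6, 7.5, 5.1]
position: [0.654, 0.1661, 0.0661]
ft_force: [-0.1, 7.8, 4.9]
position: [0.6544, 0.1663, 0.0656]
ft_force: [-1.3, 7.9, 6.1]
```

Contact is at y≈0.1665 with about 8 N. I need larger commanded steps. The third detent should be about 47 mm further along −y, at a TCP y of about 0.1195.

```bash
python3 -m inch '[[[0.1,-0.6,0,0,0]]]' |grep -E "pos|for"; python3 -m inch '[[[0.1,-0.7,0,0,0],[0.1,-0.7,0,0,0]]]' |grep -E "pos|for"; python3 -m inch '[[[0.1,-0.7,0,0,0],[0.1,-0.7,0,0,0]]]' |grep -E "pos|for"
```

```text
position: [0.6534, 0.1648, 0.0658]
ft_force: [-2.9, 12.2, 5.8]
position: [0.6494, 0.1591, 0.0655]
ft_force: [-1.8, 4.7, 2.9]
position: [0.646, 0.1511, 0.0648]
ft_force: [-2.7, 12.0, 7.8]
```

```bash
python3 -m inch '[[[0,-0.7,0.1,0,0],[0,-0.7,0.1,0,0]]]' |grep -E "pos|for"; python3 -m inch '[[[0,-0.7,0.1,0,0],[0,-0.7,0.1,0,0]]]' |grep -E "pos|for";python3 -m inch '[[[0,-0.7,0.1,0,0]]]' |grep -E "pos|for"; python3 - <<'E'
from h import *
t=camera("top");print(blobs(t,(5,170,100),(16,255,255),5));s=camera("scene");print(blobs(s,(5,170,100),(14,255,255),5));print(st()[2].round(3))
cv2.imwrite("pics/t10.png",t[:,:,::-1]);cv2.imwrite("pics/s10.png",s[:,:,::-1])
E
```

```text
position: [0.6433, 0.1432, 0.0652]
ft_force: [-2.0, 4.6, 1.7]
position: [0.6419, 0.1346, 0.0653]
ft_force: [1.1, 10.5, -0.0]
position: [0.6419, 0.1309, 0.0654]
ft_force: [1.4, 8.3, 0.4]
[]
[(array([364.3, 238. ]), array([362, 237,   5,   3,   6], dtype=int32))]
[[ 0.029  0.185  0.982]
 [ 0.09   0.978 -0.187]
 [-0.996  0.093  0.011]]
```

```bash
python3 -m inch '[[[0,-0.7,0.1,0,0]]]' |grep -E "pos|for"; python3 -m inch '[[[0,-0.6,0,0,0]]]' |grep -E "pos|for"; python3 - <<'E'
from h import *
s=camera("scene");w=camera("wrist");c=cam("wrist");o,p,R=st();t=camera("top")
print(p,R[:,0].round(3));cs=cam("scene");ct=cam("top")
hub=np.array([.695,.119,.068]);Q=[hub]
for v in(.6,.8,.9,1.0,1.06):
    a=np.pi-.45+v-.183;Q.append(hub+np.r_[.055*np.cos(a),.055*np.sin(a),.020])
    Q.append(hub+np.r_[-.02*np.cos(a),-.02*np.sin(a),0])
for n,k in(("scene",cs),("wrist",c),("top",ct)):print(n,cv2.projectPoints(np.array(Q),k[1],k[2],k[0],None)[0].reshape(-1,2).round(0).astype(int).tolist())
A=cv2.resize(s[180:270,310:420],(440,360),interpolation=cv2.INTER_CUBIC);B=cv2.resize(t[110:200,300:410],(440,360)[:2],interpolation=cv2.INTER_CUBIC)[:,:340]
C=w[190:420,:][:240]
out=np.zeros((600,790,3),np.uint8);out[:360,:440]=A;out[:360,445:785]=B;out[365:595,:560]=C
cv2.imwrite("pics/c11.png",out[:,:,::-1]);cv2.imwrite("pics/w11.png",w[:,:,::-1])
E
```

```text
position: [0.6424, 0.1248, 0.0654]
ft_force: [3.3, 7.8, 0.4]
position: [0.643, 0.1219, 0.0656]
ft_force: [4.6, 12.2, -3.1]
[0.64295725 0.12218593 0.06552601] [ 0.035  0.1   -0.994]
scene [[374, 224], [357, 235], [380, 217], [363, 238], [378, 216], [366, 239], [377, 216], [369, 240], [376, 215], [371, 241], [375, 215]]
wrist [[290, 315], [280, 251], [294, 340], [261, 257], [300, 338], [251, 261], [302, 337], [243, 266], [305, 336], [238, 269], [307, 335]]
top [[367, 150], [370, 179], [367, 138], [376, 178], [365, 138], [380, 178], [364, 139], [383, 177], [363, 139], [384, 176], [362, 139]]
```

View pics/c11.png

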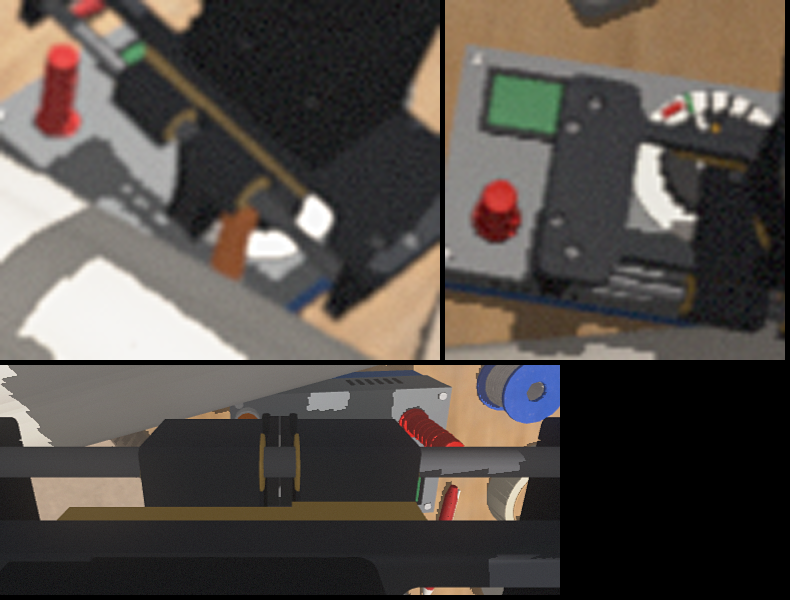

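The last picture shows the red pin seated upright in the scene and top crops, and the post at about scene (369,241). I'll get the dial value numerically from the orange mask.

```bash
cat > m.py <<'E'
from h import *
cs=cam("scene")
def mask(s):
    h=cv2.cvtColor(s,cv2.COLOR_RGB2HSV);return cv2.inRange(h,np.array((4,150,60)),np.array((15,255,255)))[205:262,335:390]
def stat(s):
    n,_,st_,c=cv2.connectedComponentsWithStats(mask(s));i=1+np.argmax(st_[1:,4]);return c[i]+[335,205],st_[i]+[335,205,0,0,0]
def pred(v,yaw=-.183):
    a=np.pi-.45+v+yaw;x,y=.695+.055*np.cos(a),.119+.055*np.sin(a)
    return cv2.projectPoints(np.array([[x,y,.064],[x,y,.088],[x,y,.11]]),cs[1],cs[2],cs[0],None)[0].reshape(-1,2).round(1).tolist()
if __name__=="__main__":
    print("v0",*stat(cv2.imread("pics/scene0.png")[:,:,::-1].copy()),pred(0))
    print("now",*stat(camera("scene")))
    for v in(.7,.8,.9,1.,1.06):print(v,pred(v))
    o=robot.get_obs();print(o["time"],o["position"],o["ft_force"])
E
python3 m.py
```

```text
v0 [346.33928571 221.08928571] [343 212   9  20 112] [[344.0, 230.6], [345.7, 221.9], [347.3, 213.6]]
now [367.79166667 239.69791667] [363 232  11  17  96]
0.7 [[358.1, 245.2], [360.1, 236.6], [362.1, 228.3]]
0.8 [[361.0, 246.6], [363.1, 238.0], [365.1, 229.8]]
0.9 [[364.1, 247.9], [366.3, 239.3], [368.3, 231.0]]
1.0 [[367.2, 248.9], [369.5, 240.3], [371.6, 232.1]]
1.06 [[369.2, 249.4], [371.5, 240.8], [373.7, 232.5]]
13.0667 [0.64288361 0.12259346 0.06550932] [ 3.59888285 10.32381146 -1.16209344]
```

```bash
python3 - <<'E'
from m import *
for i in range(8):
    c,b=stat(camera("scene"));o=robot.get_obs();print(c.round(1),b[:4],o["position"].round(4) if hasattr(o["position"],"round") else o["position"],np.round(o["ft_force"],1))
E
```

```text
[367.6 239.7] [363 232  11  17] [0.6429 0.1227 0.0655] [ 3.6 11.3 -1.1]
[367.6 239.7] [363 232  11  17] [0.6429 0.1227 0.0655] [ 3.6 10.2 -1.6]
[367.6 239.6] [363 232  11  17] [0.6429 0.1227 0.0655] [ 3.  11.2 -0.9]
[367.6 239.5] [363 232  11  17] [0.6428 0.1227 0.0655] [ 3.3 10.7 -2.1]
[367.6 239.6] [363 232  11  17] [0.6428 0.1227 0.0655] [ 3.  10.1 -1.3]
[367.5 239.7] [363 232  11  17] [0.6428 0.1227 0.0655] [ 2.9 11.1 -1.6]
[367.6 239.6] [363 232  11  17] [0.6429 0.1227 0.0655] [ 2.9 11.2 -0.7]
[367.6 239.7] [363 232  11  17] [0.6429 0.1228 0.0655] [ 2.6 10.1 -0.6]
```

Holding steady. I'll do one independent cross-check of the dial value, from the saved wrist picture.

```bash
python3 - <<'E'
from h import *
w=cv2.imread("pics/w11.png")[:,:,::-1].copy();c=cam("wrist")
h=cv2.cvtColor(w,cv2.COLOR_RGB2HSV);m=cv2.inRange(h,np.array((4,120,50)),np.array((17,255,255)))[225:260,225:275]
ys,xs=np.where(m);print("mask",xs.min()+225,xs.max()+225,ys.min()+225,ys.max()+225,len(xs))
th=np.linspace(0,2*np.pi,60)
for v in(.8,.85,.9,.95,1.,1.06):
    a=np.pi-.45+v-.183;x,y=.695+.055*np.cos(a),.119+.055*np.sin(a)
    P=np.vstack([np.c_[x+.007*np.cos(th),y+.007*np.sin(th),0*th+z] for z in(.064,.11)]);q=cv2.projectPoints(P,c[1],c[2],c[0],None)[0].reshape(2,60,2)
    print(v,[(k.min(0).round(1).tolist(),k.max(0).round(1).tolist()) for k in q])
E
```

```text
mask 225 256 238 243 81
0.8 [([246.5, 230.1], [269.2, 251.3]), ([247.3, 263.4], [276.4, 289.7])]
0.85 [([242.3, 231.9], [265.1, 253.0]), ([242.0, 265.6], [271.1, 291.8])]
0.9 [([238.3, 233.8], [261.1, 254.9]), ([236.8, 268.1], [266.0, 294.2])]
0.95 [([234.4, 235.9], [257.2, 256.9]), ([231.8, 270.8], [261.0, 296.8])]
1.0 [([230.6, 238.2], [253.4, 259.1]), ([227.0, 273.6], [256.1, 299.6])]
1.06 [([226.2, 241.1], [249.0, 262.0]), ([221.3, 277.4], [250.6, 303.2])]
```

```bash
python3 - <<'E'
from h import *
w=camera("wrist");c=cam("wrist")
h=cv2.cvtColor(w,cv2.COLOR_RGB2HSV);m=cv2.inRange(h,np.array((4,120,50)),np.array((17,255,255)))
for r in range(236,246):print(r,np.where(m[r,215:275])[0]+215)
th=np.linspace(0,2*np.pi,720)
for v in(.85,.9,.95,1.,1.06):
    a=np.pi-.45+v-.183;x,y=.695+.055*np.cos(a),.119+.055*np.sin(a)
    q=cv2.projectPoints(np.c_[x+.007*np.cos(th),y+.007*np.sin(th),0*th+.064],c[1],c[2],c[0],None)[0].reshape(-1,2)
    i=q[:,1].argmin();b=q[abs(q[:,1]-242)<.3];print(v,"top",q[i].round(1),"row242",b[:,0].min().round(1) if len(b) else None,b[:,0].max().round(1) if len(b) else None)
# systematic check: socket pin collar/console features
print(cv2.projectPoints(np.array([[.675,.212,.054],[.675,.212,.097]]),c[1],c[2],c[0],None)[0].round(1).tolist(),[(b[0],b[1]) for b in blobs(w,(0,150,50),(4,255,255),60)])
E
```

```text
236 []
237 [215]
238 [247 248 249 250]
239 [242 243 244 245 246 247 248 249 250 251 252 253]
240 [241 242 243 244 245 246 247 248 249 250 251 252 253 254]
241 [215 216 218 239 240 241 242 243 244 245 246 247 248 249 250 251 252 253
 254]
242 [217 218 219 238 239 240 241 242 243 244 245 246 247 248 249 250 251 252
 253 254 255]
243 [215 216 217 218 219 222 224 238 239 240 241 242 243 244 245 246 247 248
 249 250 251 252 253 254 255 256]
244 []
245 []
0.85 top [254.  231.9] row242 242.3 265.1
0.9 top [249.9 233.8] row242 238.6 260.9
0.95 top [246.  235.9] row242 235.4 256.3
1.0 top [242.2 238.2] row242 233.0 251.1
1.06 top [237.7 241.1] row242 232.5 242.9
[[[412.3, 248.8]], [[450.0, 279.1]]] [(array([424.9, 255.1]), array([ 398,  235,   64,   37, 1215], dtype=int32)), (array([448., 329.]), array([438, 311,  18,  34, 365], dtype=int32))]
```

Three independent estimates agree: about 0.93 from the scene view, 0.92 from the wrist view and 0.88 from the push travel. That is at the third detent and clear of 1.06, so I'll hand in.

```bash
python3 -c "
from rig import robot
print(robot.hand_in());o=robot.get_obs();print(o['time'],o['position'],o['ft_force'])"
```

```text
the job is handed in; nothing more can be done
None
the job is handed in; nothing more can be done
```

I plugged the red pin into the red-ringed socket, then pushed the dial's post counter-clockwise to the third detent with the closed fingers. I handed in still holding it there, at about 14 s on the robot's clock.

**Last checks**
- **Pin:** the collar came down on the console with about 13 N at the expected depth. After release, the scene camera's red outline matched a seated, upright pin to within about 1 px.
- **Dial:** the value came out at about 0.93 from the scene camera, 0.92 from the wrist camera and 0.88 from the push travel. The red sector starts at 1.06. The hold was steady over 8 pictures (0.4 s), with an 11 N push.
- **Other things:** I did not touch the black pin, the bottle or the reel on purpose; I made no separate final check of them.

**What disagreed or failed**
- **First grasp:** it closed on air above the pin. The fingertips sat about 3 cm higher than the given tool geometry implied. I went lower, with force checks, and the second grasp held.
- **White line:** the gripper hid the hub's white line, so I could not read the green mark directly. The dial value comes from where the post was.
- **Tool tilt:** the tool tilted by about 6° while pushing. I allowed for that in the travel estimate.

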